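Set a soldering jig's jaw by its star wheel

ROBOT

A 6-joint arm with a two-finger parallel gripper is mounted at the origin on a cart in front of the work surface, level with it; the furniture and walls round the work are solid. World frame = base frame: x ahead of the robot, y to its left, z up, the work surface at z = 0. Lengths are in m, angles in rad, forces in N, time in s.
With the tool pointing down it reaches from about 0.375 to 0.975 m from the base axis. Payload 3.8 kg.
Tool frame: the origin (TCP) lies on the centre line of the jaws, within the pads' length; the fingertips stand 22 mm ahead of it and the grasp point (between the pads) lies 3 mm ahead of it (robot.tcp_to_tips is the distance from the TCP to the fingertips, in m); z points along the fingers, y is the direction in which the jaws open and shut (so a half turn about z gives the same grasp; the last joint's range is limited). The gripper opens to 85 mm and grips with 20 to 120 N. Pads are 22 mm wide; open, the fingers measure 114 mm over their backs; the gripper's body (76 mm by 85 mm) begins 54 mm behind the grasp point. The pads swing forward as they close: fully open they stand 13 mm farther back than shut.
Start: joints at [1.118, 0.264, 1.604, -0, 1.274, -0.037], TCP at [0.273, 0.617, 0.253] pointing down, gripper open.
Joint ranges: [-2.63, 2.63], [-0.94, 2.18], [0.31, 2.57], [-1.31, 4.45], [0, 2.66], [-2.55, 2.55]. Speed limits (rad/s): [2.57, 2.57, 3.14, 3.14, 3.14, 3.14].

INTERFACE

Orientations are given as a unit quaternion [x, y, z, w].
In Python, from workcell import robot, camera, camera_params, ticket gives the robot as it stands.
- The arm moves only by the shell command python3 -m creep 'ROWS'. ROWS is JSON, a list of rows, each a list of 5 numbers: the shift along the world's x, y, z normalised to -1 to 1, where 1 is 0.025 m, then the turn about the world's z normalised to -1 to 1, where 1 is 10 degrees, then the finger opening in mm, from 0 to 85.4. A call has 1 to 20 rows; each row shifts and turns the commanded pose from where the row before left it; what a row does not reach is not made up. A row lasts 1/8 s, in which the tool goes at most 62.5 mm and 10.7 degrees, less where a joint would pass 70% of its speed; a pose out of reach is approached as far as the arm can. A call with a number of a shift or a turn outside -1 to 1 is refused whole. A call with a gripper value outside its range is refused whole. The fingers move at their own pace and stop on an object; the grip force is fixed at half the most. Time passes only in rows, so rows that do not move let the fingers close. It gives the time, the measured TCP pose, the force and the opening at its end, in the units of the state.
- robot.sense(): the state, without advancing time (a new reading comes with each control period).
- camera(name): name is "scene" or "top"; returns the picture (480x640x3 uint8, red, green, blue); there is no depth.
- camera_params(name): a dict with "fx", "fy", "cx", "cy" (pixels), "origin" and "orientation" of the camera in the world. Camera axes: x right, y down, z forward; pixel columns grow to the right and rows downward; lengths in m; the calibration is good to about 2 mm. A picture is of the moment at which its call begins. camera_params takes no time and is no camera call.
- ticket.finish_job(): hands the job in, once; it reports no verdict.
The state is a dict: "t": time; "joint_pos": joint angles; "qvel": joint speeds; "joint_torque": joint torques, N m; "position": TCP position; "tool_rot": TCP orientation; "force": force on the tool from outside, world axes, zero at the start; "ft_torque": the same for the moment, N m; "finger_gap": opening from 0.0 (shut) to 1.0 (fully open).
Only numpy, scipy, OpenCV 4.12 (cv2) and the standard library are available. Lean on these libraries where they do the work, as an engineer would, in place of code of your own. Each camera call takes 0.05 s, during which the arm holds its last target.

TASK

Set the soldering jig for the next piece: take the orange-handled adjuster bar out of its wooden stand, reach with its tip through the narrow slot in the jig's green cover and push the brass star wheel round tooth by tooth until the black pointer on the sliding jaw stands in line with the red index clip. Then put the bar back upright in its stand, fully down, and let go. Move the wheel and jaw only with the bar, keep the gripper itself off the jig, and leave the other things on the bench where they are.

Things in the scene. Friction and masses are not known exactly. Their poses are not given: they have to be found in the camera images.
- jig: Soldering jig fixed to the bench: dark steel bed 190 x 80 x 6 mm with a green box 54 x 78 x 66 mm at one end (star wheel inside), then an aluminium sliding jaw (top 41 mm above the bench) and a fixed jaw. Origin on the bench straight below the slot's middle; z up; x along the bed from the green box towards the fixed jaw; y across. The bed runs from x -33 to +157 mm.
- slot (a point): Middle of the access slot at the top face of the green cover, 66 mm above the bench; axes as the jig's. The slot is 41 mm long along the jig's y and 13 mm wide along its x; the cover is 4 mm thick.
- star_wheel (a joint): Turn of the star wheel, rad. Teeth pushed towards the jig's +y at the top make it grow; each tooth (0.785 rad) moves the jaw 8 mm along the jig's +x; pushed towards -y it goes back. At 0 and each further 0.785 rad a gap between teeth points straight up. Stiff (about 2 N at a tooth tip), stays where left. Starts at 0.1 to 0.75; range 0 to 5.2. One stroke in the slot makes at most about 1.5 teeth.
- wheel_axis (a point): Centre of the brass star wheel, 34 mm above the bench, straight under the slot's middle; it turns about the jig's x. 8 straight teeth 4 mm thick, 10 mm wide along the axis, tips at radius 26 mm (so 6 mm below the cover's top face), hub radius 11 mm. The bar's tip works well 18 mm below the cover's top face.
- fixed_jaw (a point): Middle of the top of the fixed steel jaw at the far end of the bed, 40 mm above the bench; 12 mm thick, 56 mm wide.
- pointer (a point): Tip of the small black pointer on the +y side of the sliding jaw, 22 mm above the bench; moves along the jig's x with the jaw.
- index (a point): Middle of the top of the red index clip (8 mm wide along the jig's x, 8 mm along y, top 24 mm above the bench), fixed on the bed's +y edge for this job; axes as the jig's. It starts 16 to 33 mm ahead of the pointer along the jig's x, that is about 2 to 4 teeth.
- adjuster: Adjuster bar, about 120 g, upright in the stand. Origin at the middle of the underside of its steel collar; z up along the handle. Collar 28 mm across, 6 mm thick; above it an orange square handle 16 x 16 mm (faces along its x and y) from 6 to 70 mm above the origin, then a small button to 72 mm; below the collar a square steel blade 6 x 6 mm, 60 mm long.
- tip (a point): Lower end of the adjuster bar's blade, 60 mm below the bar's origin.
- stand: Wooden stand, fixed, 56 x 56 x 66 mm on a 64 x 64 x 4 mm rubber foot, with a square hole 17 x 17 mm, 62 mm deep in its top: the bar's blade hangs in it and its collar rests on the top. Origin at the middle of the underside; z up. Its sides lie along its x and y, as do the handle's faces of the bar at the start.
- stand_top (a point): Middle of the stand's top face, at the hole's mouth, 66 mm above the bench.
- matchbox: Matchbox 36 x 55 x 15 mm, a bystander.
- charcoal_block: Black charcoal soldering block 52 x 77 x 26 mm, a bystander.
- stack_jars: Three clear stacked tubs with a pink lid, 43 mm across, 62 mm tall, a bystander.
- pliers: Red-handled flat pliers, 48 x 135 x 12 mm, a bystander.
Not all that is in view belongs to the job. Of the things that look like the adjuster, the middle-sized one is meant.

How it is judged:
On the way, in this order (a step that is already met when the one before it is completed fails the run):
1. the bar's tip is in the slot, among the wheel's teeth (x of tip in the frame of slot between -0.007 and 0.007 m and y of tip in the frame of slot between -0.021 and 0.021 m and z of tip in the frame of slot between -0.05 and -0.008 m), for 0.1 s.
2. the jaw's pointer is in line with the red index clip (x of pointer in the frame of index between -0.004 and 0.004 m), for 0.2 s.
At the end, for the whole second after the job is handed in: The pointer is in line with the red clip (within its 8 mm width: 4 mm either way along the jig), and the bar stands upright (within 0.1 rad) and at rest in its stand's hole (within 9 mm of its middle), collar down on the stand's top within 3 mm, with the wheel at rest (all of step 2 and horizontal distance between adjuster and stand_top below 0.009 m and angle between adjuster's own z axis and vertical below 0.1 rad and z of adjuster in the frame of stand_top between -0.003 and 0.003 m and linear speed of adjuster below 0.02 m/s and velocity of joint star_wheel between -0.05 and 0.05 rad/s); the robot touches nothing.
It fails at once if the gripper or arm presses on the jig (over 2 N) instead of using the bar (contact force between any of the fingers, the arm and jig above 2 N).
It fails at once if the matchbox is moved by more than 20 mm (distance of matchbox from where it was at the start of the episode above 0.02 m).
It fails at once if the charcoal block is moved by more than 20 mm (distance of charcoal_block from where it was at the start of the episode above 0.02 m).
It fails at once if the stacked tubs is moved by more than 20 mm (distance of stack_jars from where it was at the start of the episode above 0.02 m).
It fails at once if the pliers is moved by more than 20 mm (distance of pliers from where it was at the start of the episode above 0.02 m).
It also fails if it takes over 51 s, if anything falls off the work surface, if the arm or the gripper's body presses on something with over 40 N, if the wrist force passes 120 N, or if a joint passes its speed limit or range.

## Working session

There is one attempt and no reset: what is moved stays moved. The work goes in short steps, Python scripts to look and compute and a shell command to move; the robot and the scene stay as the last step left them, time stands still between calls to the robot, and variables do not carry over. Pictures are saved under pics/ and viewed, and the job is handed in when it is done.

```bash
mkdir -p pics; ls
python3 - <<'E'
from workcell import robot,camera,camera_params,ticket
import cv2
for n in("scene","top"):
    cv2.imwrite(f"pics/{n}0.png",camera(n)[:,:,::-1]); print(n,camera_params(n))
s=robot.sense();print(s["t"],s["position"],s["tool_rot"],s["finger_gap"],robot.tcp_to_tips)
E
```

```text
pics
scene {'fx': 491.14630051670105, 'fy': 491.14630051670105, 'cx': 319.738576435688, 'cy': 234.85234554611733, 'origin': array([ 0.18510129, -0.60636438,  0.75950907]), 'orientation': array([ 0.88742691, -0.24974738,  0.11063443, -0.37129468])}
top {'fx': 511.46337734420223, 'fy': 511.46337734420223, 'cx': 311.24910280229847, 'cy': 235.93933856708176, 'origin': array([ 0.45006664, -0.03548754,  1.08113898]), 'orientation': array([-0.6995117 ,  0.71207263, -0.04280586,  0.04246892])}
0.1 [0.2723605  0.616932   0.25206209] [ 2.06396115e-01  9.78467988e-01 -9.85294222e-04 -2.62865473e-04] 1.0008463139144996 0.022
```

View pics/scene0.png

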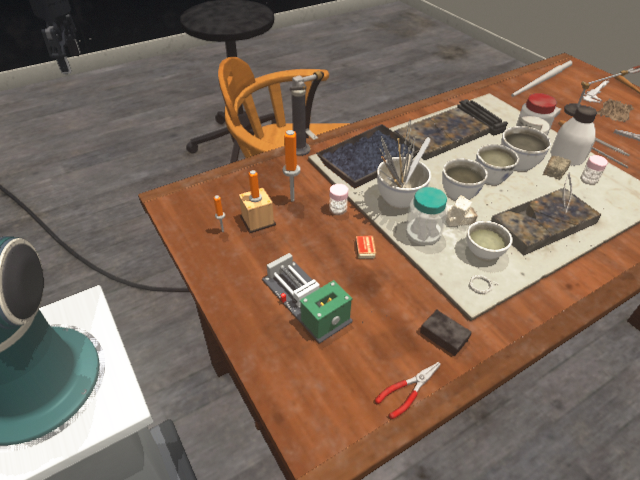

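View pics/top0.png

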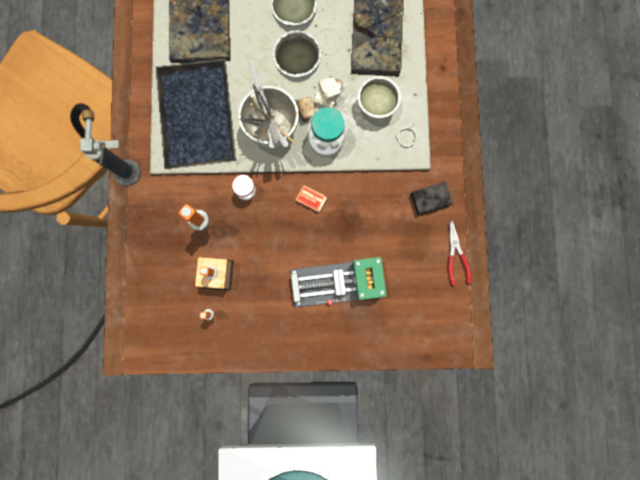

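Three orange-handled bars show in the scene view: small (219,210), middle in the wooden stand (254,187) and large (291,155). The middle-sized one in the stand fits the description. I'll confirm it in enlarged crops.

Run:
```python
import cv2
s=cv2.imread("pics/scene0.png");t=cv2.imread("pics/top0.png")
def c(im,x,y,w,h,k,n): cv2.imwrite(n,cv2.resize(im[y:y+h,x:x+w],None,fx=k,fy=k,interpolation=cv2.INTER_CUBIC))
c(s,200,120,110,120,5,"pics/c1.png")
c(s,255,245,110,100,6,"pics/c2.png")
c(t,285,250,110,65,7,"pics/c3.png")
c(t,175,195,80,130,4.5,"pics/c4.png")
```

```text
(no output)
```

View pics/c1.png

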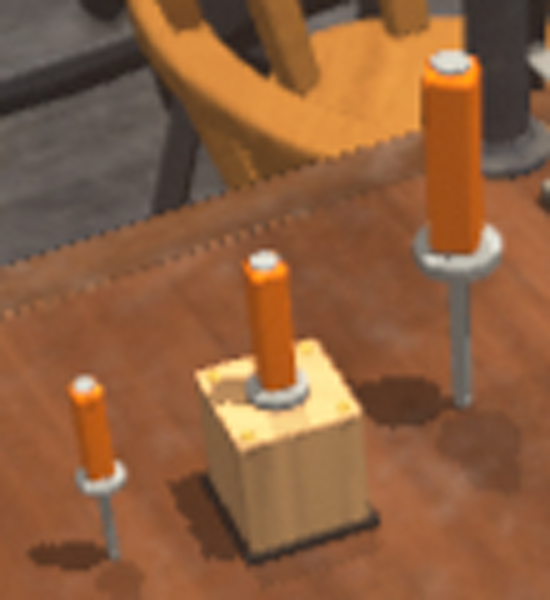

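View pics/c2.png

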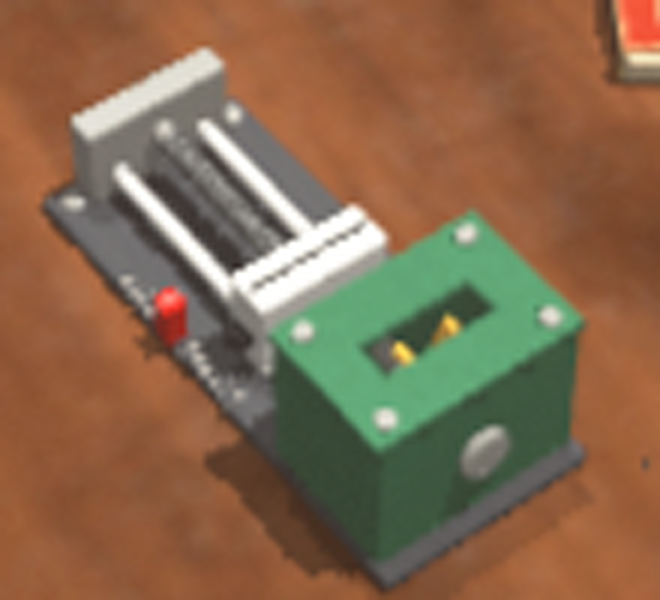

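View pics/c3.png

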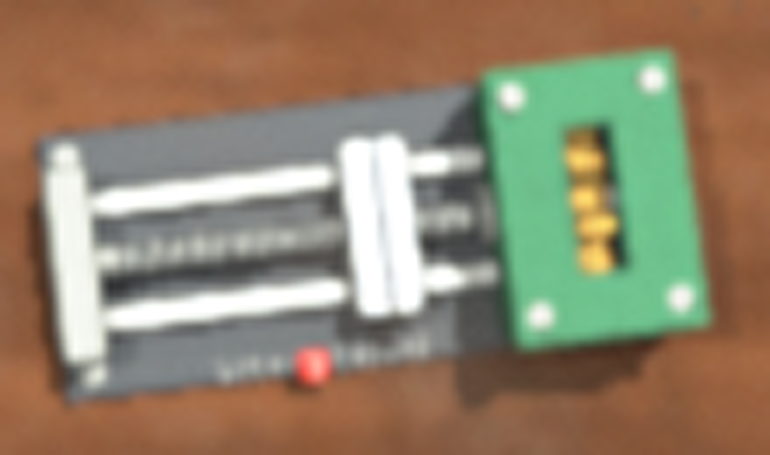

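View pics/c4.png

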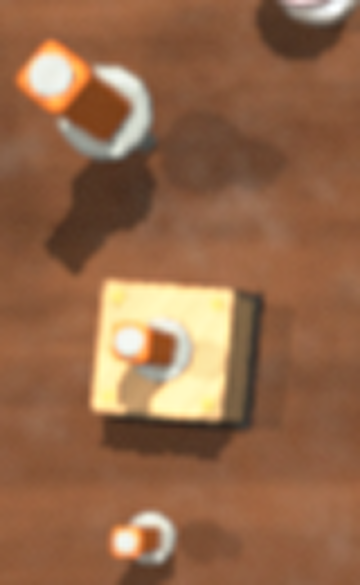

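```bash
cat > h.py <<'E'
import numpy as np
from scipy.optimize import least_squares
from scipy.spatial.transform import Rotation as R
from workcell import camera_params
P={n:camera_params(n) for n in("scene","top")}
def proj(n,X):
    p=P[n];q=(np.atleast_2d(X)-p["origin"])@R.from_quat(p["orientation"]).as_matrix()
    return np.c_[p["fx"]*q[:,0]/q[:,2]+p["cx"],p["fy"]*q[:,1]/q[:,2]+p["cy"]]
def unp(n,uv,z):
    p=P[n];d=R.from_quat(p["orientation"]).as_matrix()@np.array([(uv[0]-p["cx"])/p["fx"],(uv[1]-p["cy"])/p["fy"],1])
    return p["origin"]+d*(z-p["origin"][2])/d[2]
def crop(x,y,k): return lambda u,v:((u+.5)/k-.5+x,(v+.5)/k-.5+y)
def place(q,L): # q x,y,yaw
    L=np.atleast_2d(L);c,s=np.cos(q[2]),np.sin(q[2])
    return np.c_[q[0]+c*L[:,0]-s*L[:,1],q[1]+s*L[:,0]+c*L[:,1],L[:,2]]
def fit(obs,q0):
    def f(q): return np.concatenate([(proj(n,place(q,l))-np.array(uv)).ravel() for n,uv,l in obs])
    r=least_squares(f,q0,loss="soft_l1"); return r.x,r.fun.reshape(-1,2)
E
python3 - <<'E'
from h import *
a=crop(285,250,7);b=crop(255,245,6)
H=.066
o=[]
for uv,l in [((485,72),(.027,-.039,H)),((672,50),(-.027,-.039,H)),((708,325),(-.027,.039,H)),((518,348),(.027,.039,H)),
 ((40,140),(.157,-.04,.006)),((70,402),(.157,.04,.006)),((563,128),(.0065,-.0205,H)),((608,122),(-.0065,-.0205,H)),((628,265),(-.0065,.0205,H)),((580,272),(.0065,.0205,H))]: o.append(("top",a(*uv),l))
for uv,l in [((275,340),(.027,.039,H)),((475,210),(.027,-.039,H)),((585,322),(-.027,-.039,H)),((380,450),(-.027,.039,H)),((45,205),(.157,.04,.006)),((385,578),(-.033,.04,.006)),
 ((362,348),(.0065,.0205,H)),((470,284),(.0065,-.0205,H)),((495,305),(-.0065,-.0205,H)),((388,375),(-.0065,.0205,H))]: o.append(("scene",b(*uv),l))
for sub in (o,o[:10],o[10:]):
    q,f=fit(sub,[.37,-.15,1.6]);print("jig",q.round(4));
q,f=fit(o,[.37,-.15,1.6]);print(f.round(1).tolist())
c,s=np.cos(q[2]),np.sin(q[2])
def loc(p): d=p[:2]-q[:2]; return np.array([c*d[0]+s*d[1],-s*d[0]+c*d[1]])*1000
print("clip",loc(unp("top",a(315,363),.024)),loc(unp("scene",b(170,298),.024)))
for uv in((340,142),(402,135),(422,310),(362,316)): print("jaw",loc(unp("top",a(*uv),.041)))
c4=crop(175,195,4.5);c1=crop(200,120,5)
o=[]
for uv,l in [((103,281),(.028,.028,H)),((237,288),(.028,-.028,H)),((224,414),(-.028,-.028,H)),((92,410),(-.028,.028,H))]: o.append(("top",c4(*uv),l))
for uv,l in [((197,375),(-.028,.028,H)),((315,340),(.028,.028,H)),((362,410),(.028,-.028,H)),((240,450),(-.028,-.028,H))]: o.append(("scene",c1(*uv),l))
for sub in (o,o[:4],o[4:]):
    g,f=fit(sub,[.4,.2,0.]);print("stand",g.round(4),f.round(1).tolist())
print("button",unp("top",c4(131,343),.138),unp("scene",c1(263,260),.138))
print("collar",unp("top",c4(165,350),.072),unp("scene",c1(278,386),.072))
E
```

```text
jig [ 0.4876 -0.152   1.6751]
jig [ 0.4877 -0.1512  1.6749]
jig [ 0.4873 -0.1531  1.6758]
[[0.1, 0.1], [0.3, -0.1], [0.6, -0.2], [0.6, -0.1], [-0.1, -0.5], [0.1, 0.2], [0.4, 0.1], [0.5, 0.1], [0.4, 0.3], [0.8, 0.1], [-1.1, -1.7], [-0.2, -0.3], [0.4, -0.5], [-0.1, -0.1], [-0.6, -1.3], [0.4, 0.9], [-0.3, -0.7], [-0.3, -1.0], [0.1, 0.0], [-0.2, -0.5]]
clip [83.98394089 36.74119479] [83.28738633 37.65231597]
jaw [ 69.33385922 -25.69297659]
jaw [ 51.20748495 -25.51486949]
jaw [51.9888897  25.26211562]
jaw [69.39957523 24.85960112]
stand [ 0.5042  0.1625 -0.0787] [[0.9, 0.3], [-0.8, 0.4], [-0.2, 0.7], [0.8, -0.2], [-0.1, -0.5], [-0.1, -0.7], [0.4, -0.0], [0.6, -0.4]]
stand [ 0.5048  0.1629 -0.0691] [[0.5, 0.1], [-1.2, -0.0], [-0.3, 0.2], [0.8, -0.3]]
stand [ 0.5032  0.1615 -0.0905] [[-0.3, -0.2], [-0.1, -0.2], [0.2, 0.5], [0.2, -0.0]]
button [0.5032022  0.16227979 0.138     ] [0.50266609 0.16190554 0.138     ]
collar [0.5035921  0.16120704 0.072     ] [0.50230354 0.15919908 0.072     ]
```

Run:
```python
from h import *
import cv2
q=np.array([.4877,-.152,1.675])
t=cv2.imread("pics/top0.png");s=cv2.imread("pics/scene0.png")
k=8;rows=[]
for th in(0.1,.25,.4,.55,.7):
    out=[]
    for n,im,(x,y,w,h) in(("top",t,(357,260,28,32)),("scene",s,(310,285,34,30))):
        im2=cv2.resize(im[y:y+h,x:x+w],(160*2,150*2) if 0 else None,fx=k,fy=k,interpolation=cv2.INTER_CUBIC)
        for i in range(-3,4):
            al=th+np.pi/8+i*np.pi/4
            if abs(al)>.95: continue
            for tt in(-.002,.002):
                L=[(xx,.026*np.sin(al)+tt*np.cos(al),.034+.026*np.cos(al)-tt*np.sin(al)) for xx in(-.005,.005)]
                uv=((proj(n,place(q,L))-[x,y]+.5)*k-.5)
                cv2.line(im2,tuple(map(int,uv[0])),tuple(map(int,uv[1])),(255,0,255),1)
        cv2.putText(im2,str(th),(2,12),0,.4,(255,255,255))
        out.append(cv2.copyMakeBorder(im2,0,260-im2.shape[0],0,0,0))
    rows.append(np.hstack(out))
cv2.imwrite("pics/th.png",np.vstack([np.hstack(rows[:1]+rows[1:2]),]).astype(np.uint8)[:, :800] if 0 else cv2.resize(np.vstack([np.hstack(rows[0:2]),np.hstack(rows[2:4])]),None,fx=.8,fy=.8))
```

```text
(no output)
```

View pics/th.png

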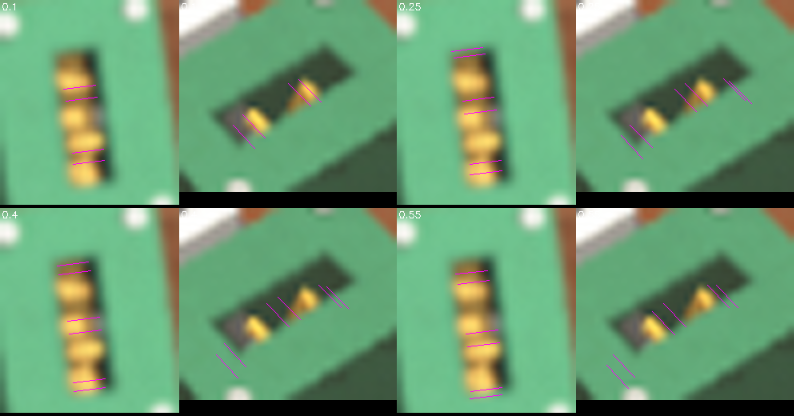

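Run:
```python
from h import *
import cv2
q=np.array([.4877,-.152,1.675])
ims={"top":cv2.imread("pics/top0.png"),"scene":cv2.imread("pics/scene0.png")}
k=8
def pt(r,tt,al,x): return (x,r*np.sin(al)+tt*np.cos(al),.034+r*np.cos(al)-tt*np.sin(al))
def render(n,th,roi):
    x,y,w,h=roi;im=np.full((h*k,w*k,3),30,np.uint8);F=[]
    X=.005
    for i in range(8):
        al=th+np.pi/8+i*np.pi/4
        c=lambda r,tt,xx:pt(r,tt,al,xx)
        F+= [([c(26e-3,-2e-3,-X),c(26e-3,2e-3,-X),c(26e-3,2e-3,X),c(26e-3,-2e-3,X)],(0,255,255)),
             ([c(9e-3,2e-3,-X),c(26e-3,2e-3,-X),c(26e-3,2e-3,X),c(9e-3,2e-3,X)],(0,120,200)),
             ([c(9e-3,-2e-3,-X),c(26e-3,-2e-3,-X),c(26e-3,-2e-3,X),c(9e-3,-2e-3,X)],(0,60,120)),
             ([c(9e-3,-2e-3,-X),c(26e-3,-2e-3,-X),c(26e-3,2e-3,-X),c(9e-3,2e-3,-X)],(0,170,255)),
             ([c(9e-3,-2e-3,X),c(26e-3,-2e-3,X),c(26e-3,2e-3,X),c(9e-3,2e-3,X)],(0,170,255))]
    for a in np.arange(0,2*np.pi,.2):
        F.append(([pt(.011,0,a,-X),pt(.011,0,a+.2,-X),pt(.011,0,a+.2,X),pt(.011,0,a,X)],(150,100,150)))
        F.append(([pt(.011,0,a,-X),pt(.011,0,a+.2,-X),pt(0,0,a,-X)],(150,100,150)))
    o=P[n]["origin"]
    G=[(np.linalg.norm(place(q,f).mean(0)-o),place(q,f),c) for f,c in F]
    for d,f,c in sorted(G,key=lambda g:-g[0]):
        cv2.fillPoly(im,[(((proj(n,f)-[x,y]+.5)*k-.5)).astype(np.int32)],c)
    m=np.full(im.shape[:2],255,np.uint8)
    for z in(.066,.062):
        mm=np.zeros_like(m);L=[(.0065,.0205,z),(-.0065,.0205,z),(-.0065,-.0205,z),(.0065,-.0205,z)]
        cv2.fillPoly(mm,[(((proj(n,place(q,L))-[x,y]+.5)*k-.5)).astype(np.int32)],255);m&=mm
    im[m==0]=(90,150,70); return im
for n,roi in(("top",(359,264,22,24)),("scene",(312,288,28,22))):
    x,y,w,h=roi
    A=[cv2.resize(ims[n][y:y+h,x:x+w],None,fx=k,fy=k,interpolation=cv2.INTER_CUBIC)]
    for th in(.1,.2,.3,.4,.5,.6,.7):
        i=render(n,th,roi);i=cv2.resize(cv2.resize(i,(w*2,h*2),interpolation=cv2.INTER_AREA),(w*k,h*k));cv2.putText(i,str(th),(2,12),0,.4,(255,255,255));A.append(i)
    cv2.imwrite(f"pics/r_{n}.png",np.vstack([np.hstack(A[:4]),np.hstack(A[4:])]))
```

```text
(no output)
```

View pics/r_top.png

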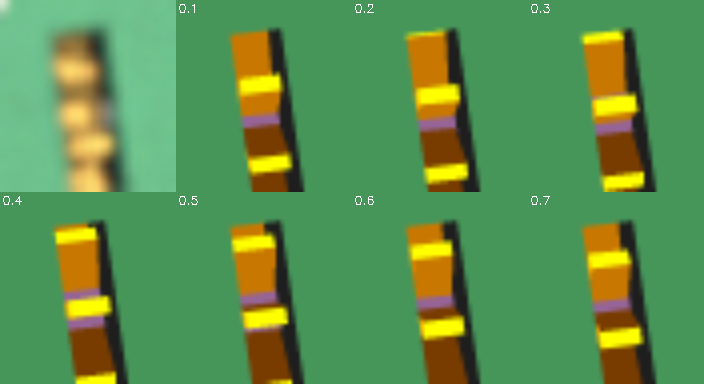

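View pics/r_scene.png

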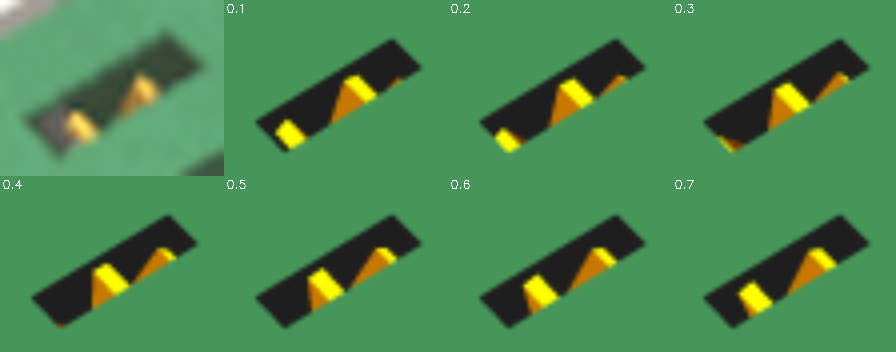

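```bash
python3 -m creep '[[0.5,-0.95,0,-0.38,60],[0.5,-0.95,0,-0.38,60],[0.5,-0.95,0,-0.38,60],[0.5,-0.95,0,-0.38,60],[0.5,-0.95,0,-0.38,60],[0.5,-0.95,0,-0.38,60],[0.5,-0.95,0,-0.38,60],[0.5,-0.95,0,-0.38,60],[0.5,-0.95,0,-0.38,60],[0.5,-0.95,0,-0.38,60],[0.5,-0.95,0,-0.38,60],[0.5,-0.95,0,-0.38,60],[0.5,-0.95,0,-0.38,60],[0.5,-0.95,0,-0.38,60],[0.5,-0.95,0,-0.38,60],[0.5,-0.95,0,-0.38,60],[0.5,-0.95,0,-0.38,60],[0.5,-0.95,0,-0.38,60]]'
```

```text
t: 2.35
position: [0.4977, 0.1881, 0.2534]
tool_rot: [0.722, 0.692, 0.0, 0.0]
force: [0.4, -0.0, -0.0]
finger_gap: 0.704
```

```bash
cat >> h.py <<'E'
def st():
    from workcell import robot
    s=robot.sense();M=R.from_quat(s["tool_rot"]).as_matrix()
    print("t",round(s["t"],2),"p",s["position"].round(4),"jaw deg",np.degrees(np.arctan2(M[1,1],M[0,1])).round(1),"tilt",np.degrees(np.arccos(-M[2,2])).round(2),"F",np.round(s["force"],1),"gap",round(s["finger_gap"],3),"j",np.round(s["joint_pos"],2)); return s
E
python3 -c "from h import *;st()"
```

```text
t 2.35 p [0.4977 0.1881 0.2534] jaw deg -2.5 tilt 0.02 F [ 0.4 -0.  -0. ] gap 0.704 j [ 0.31 -0.01  1.91  0.    1.24  0.36]
```

```bash
python3 -m creep '[[0.23,-1,0,-0.2,60],[0,-0.04,-1,0,60],[0,0,-1,0,60],[0,0,0,0,60]]'
python3 - <<'E'
from h import *
from workcell import camera
import cv2
s=st()
t=camera("top");c=camera("scene")
A=cv2.resize(t[230:310,170:250],None,fx=5,fy=5,interpolation=cv2.INTER_CUBIC)
B=cv2.resize(c[130:230,210:290],None,fx=4,fy=4,interpolation=cv2.INTER_CUBIC)
cv2.imwrite("pics/g1.png",np.hstack([A,B])[:,:,::-1])
E
```

```text
t: 2.85
position: [0.5014, 0.1624, 0.2011]
tool_rot: [0.733, 0.68, -0.002, -0.001]
force: [0.6, 0.2, -0.3]
finger_gap: 0.7
t 2.85 p [0.5014 0.1624 0.2011] jaw deg -4.4 tilt 0.28 F [ 0.6  0.2 -0.3] gap 0.7 j [ 0.27  0.03  1.97 -0.    1.15  0.34]
```

View pics/g1.png

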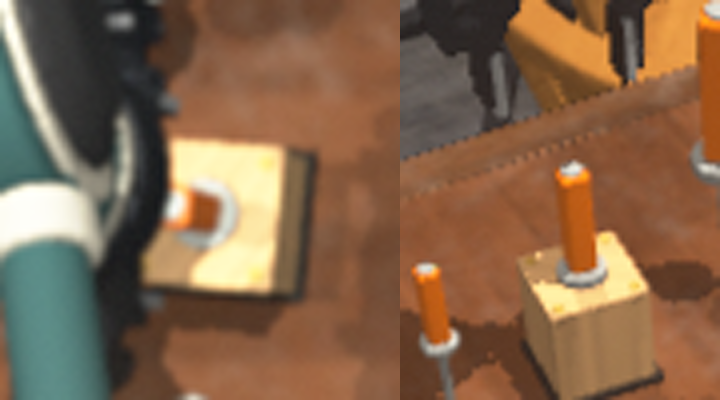

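```bash
python3 -m creep '[[0.06,0,-1,0,60],[0,0,-1,0,60],[0,0,-1,0,60],[0,0,-0.85,0,60],[0,0,0,0,60]]'
python3 - <<'E'
from h import *
from workcell import camera
import cv2
s=st()
c=camera("scene")
B=cv2.resize(c[130:240,200:300],None,fx=6,fy=6,interpolation=cv2.INTER_CUBIC)
cv2.imwrite("pics/g2.png",B[:,:,::-1][:600])
E
```

```text
t: 3.58
position: [0.5043, 0.1638, 0.1067]
tool_rot: [0.733, 0.68, -0.001, -0.0]
force: [0.3, 0.4, 0.5]
finger_gap: 0.703
t 3.58 p [0.5043 0.1638 0.1067] jaw deg -4.2 tilt 0.1 F [0.3 0.4 0.5] gap 0.703 j [ 0.27  0.13  2.05 -0.    0.96  0.34]
```

View pics/g2.png

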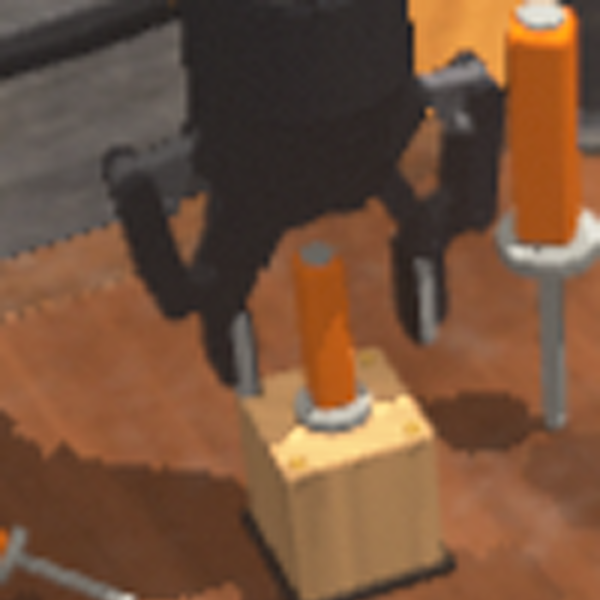

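Run:
```python
from h import *
from workcell import camera
import cv2
cv2.imwrite("pics/s3.png",camera("scene")[:,:,::-1])
cv2.imwrite("pics/t3.png",camera("top")[:,:,::-1])
```

```text
(no output)
```

View pics/s3.png

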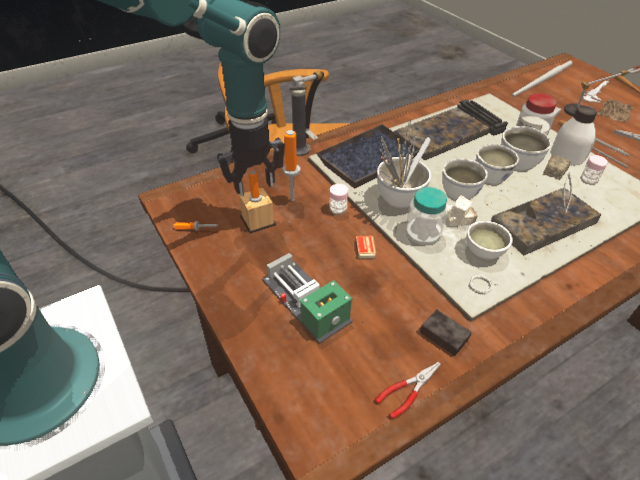

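View pics/t3.png

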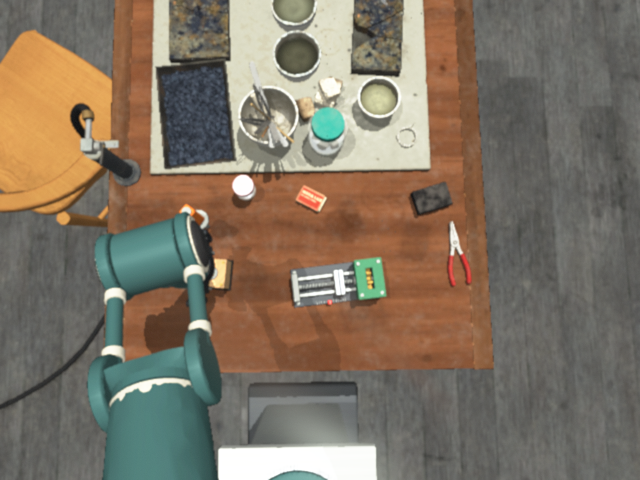

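The small decoy bar got knocked over by the open finger linkage. It's lying clear on the bench, so I'll keep the opening small from here. Closing on the bar now.

```bash
python3 -m creep '[[-0.03,-0.06,-0.06,0,30],[0,0,0,0,10],[0,0,0,0,5],[0,0,0,0,5],[0,0,0,0,5],[0,0,0,0,5]]'; python3 -c "from h import *;st()"
```

```text
t: 4.47
position: [0.5045, 0.1625, 0.1061]
tool_rot: [0.733, 0.681, 0.0, 0.0]
force: [-1.9, -1.7, 6.5]
finger_gap: 0.179
t 4.47 p [0.5045 0.1625 0.1061] jaw deg -4.2 tilt 0.03 F [-1.9 -1.7  6.5] gap 0.179 j [ 0.26  0.13  2.05 -0.    0.96  0.34]
```

```bash
python3 -m creep '[[0,0,0.4,0,5],[0,0,1,0,5],[0,0,1,0,5],[0,0,1,0,5],[0,-0.3,0.9,0,5],[0,-1,0,0.3,5],[0,-1,0,0.3,5],[0,-1,0,0.2,5],[0,-1,0,0.2,5],[0,-1,0,0,5],[0,-1,0,0,5],[0,0,0,0,5]]'
python3 - <<'E'
from h import *
from workcell import camera
import cv2
s=st()
cv2.imwrite("pics/s4.png",camera("scene")[:,:,::-1])
cv2.imwrite("pics/t4.png",camera("top")[:,:,::-1])
print(proj("scene",s["position"]-[0,0,.1]),proj("top",s["position"]-[0,0,.1]))
E
```

```text
t: 5.98
position: [0.5038, 0.0038, 0.2128]
tool_rot: [0.671, 0.741, -0.0, -0.0]
force: [0.5, 1.5, -1.4]
finger_gap: 0.181
t 5.97 p [0.5038 0.0038 0.2128] jaw deg 5.6 tilt 0.03 F [ 0.5  1.5 -1.4] gap 0.181 j [-0.04 -0.03  2.01 -0.    1.17 -0.14]
[[290.31701028 224.94192099]] [[290.28860424 269.70466896]]
```

View pics/s4.png

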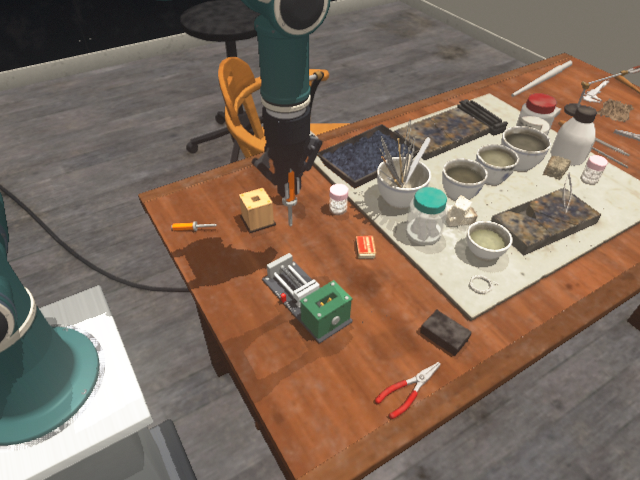

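```bash
python3 -m creep '[[-0.09,-0.89,0,0,5],[-0.09,-0.89,0,0,5],[-0.09,-0.89,0,0,5],[-0.09,-0.89,0,0,5],[-0.09,-0.89,0,0,5],[-0.09,-0.89,0,0,5],[-0.09,-0.89,0,0,5],[0,0,-0.5,0,5],[0,0,-0.6,0.04,5],[0,0,0,0,5]]'
python3 - <<'E'
from h import *
from workcell import camera
import cv2
s=st();c=camera("scene")
tip=s["position"]-[0,0,.1]
print(tip,proj("scene",tip))
B=cv2.resize(c[225:345,255:365],None,fx=5,fy=5,interpolation=cv2.INTER_CUBIC)
cv2.imwrite("pics/g5.png",B[:,:,::-1])
E
```

```text
t: 7.32
position: [0.4868, -0.1491, 0.1829]
tool_rot: [0.668, 0.745, -0.001, -0.002]
force: [-0.1, 0.6, -1.5]
finger_gap: 0.178
t 7.33 p [ 0.4868 -0.1491  0.1829] jaw deg 6.2 tilt 0.29 F [-0.1  0.6 -1.5] gap 0.178 j [-0.35  0.01  2.03  0.    1.11 -0.46]
[ 0.48677358 -0.14913502  0.08290352] [[324.87397273 291.76909859]]
```

View pics/g5.png

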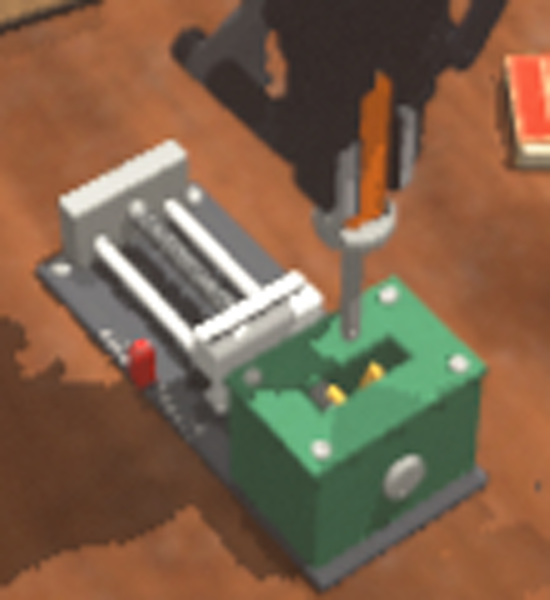

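```bash
python3 -m creep '[[0.06,-0.13,-0.3,0,5],[0,0,-0.2,0,5],[0,0,0,0,5]]'
python3 - <<'E'
from h import *
from workcell import camera
import cv2
s=st();c=camera("scene")
tip=s["position"]-[0,0,.1]
q=[.4875,-.1525,1.675];cc,sn=np.cos(q[2]),np.sin(q[2]);d=tip[:2]-q[:2]
print(tip,"jig",cc*d[0]+sn*d[1],-sn*d[0]+cc*d[1],proj("scene",tip))
B=cv2.resize(c[265:325,300:360],None,fx=9,fy=9,interpolation=cv2.INTER_CUBIC)
cv2.imwrite("pics/g6.png",B[:,:,::-1])
E
```

```text
t: 7.75
position: [0.4896, -0.1539, 0.1725]
tool_rot: [0.668, 0.744, -0.0, -0.001]
force: [0.2, -0.2, -1.7]
finger_gap: 0.178
t 7.75 p [ 0.4896 -0.1539  0.1725] jaw deg 6.2 tilt 0.06 F [ 0.2 -0.2 -1.7] gap 0.178 j [-0.35  0.03  2.03  0.    1.09 -0.46]
[ 0.48955489 -0.15388576  0.07245574] jig -0.0015919833716018005 -0.0018996056159230985 [[327.52150759 296.66140147]]
```

View pics/g6.png

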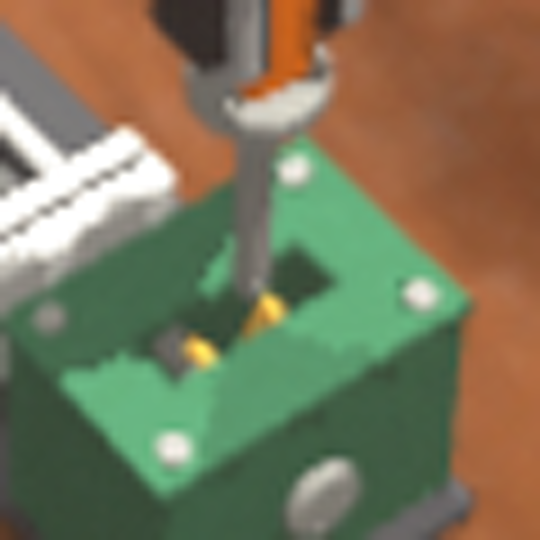

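Run:
```python
from h import *
st()
f=lambda X:((proj("scene",X)-[300,265]+.5)*9-.5).round(0).tolist()
t=np.array([.48955,-.15389,.066]);print(f(t))
for q in([.4875,-.1525,1.675],[.4873,-.1531,1.675],[.4877,-.1512,1.675]): print(f(place(q,[(.0065,.0205,.066),(-.0065,.0205,.066),(-.0065,-.0205,.066),(.0065,-.0205,.066),(0,0,.066)])))
```

```text
t 7.8 p [ 0.4898 -0.154   0.1728] jaw deg 6.2 tilt 0.03 F [-0.5  0.1 -1.4] gap 0.174 j [-0.35  0.02  2.03  0.    1.09 -0.46]
[[251.0, 309.0]]
[[136.0, 338.0], [176.0, 380.0], [340.0, 280.0], [299.0, 240.0], [238.0, 309.0]]
[[137.0, 340.0], [177.0, 383.0], [340.0, 283.0], [299.0, 242.0], [239.0, 311.0]]
[[134.0, 333.0], [174.0, 375.0], [337.0, 275.0], [296.0, 235.0], [236.0, 304.0]]
```

```bash
python3 -m creep '[[-0.04,0.06,-0.2,0,5],[0,0,-0.25,0,5],[0,0,-0.2,0,5],[0,0,0,0,5]]'; python3 -c "
from h import *
st()"
```

```text
t: 8.3
position: [0.4884, -0.1523, 0.156]
tool_rot: [0.668, 0.744, -0.0, -0.001]
force: [0.7, 0.0, -1.5]
finger_gap: 0.183
t 8.3 p [ 0.4884 -0.1523  0.156 ] jaw deg 6.2 tilt 0.08 F [ 0.7  0.  -1.5] gap 0.183 j [-0.35  0.04  2.05 -0.    1.05 -0.46]
```

```bash
python3 -m creep '[[0,0,-0.15,0,5],[0,0,-0.15,0,5],[0,0,0,0,5],[0,0,0,0,5]]'; python3 -c "
from h import *
st()"
```

```text
t: 8.8
position: [0.4889, -0.1525, 0.1493]
tool_rot: [0.668, 0.744, -0.0, 0.0]
force: [-0.3, -0.1, -1.9]
finger_gap: 0.18
t 8.8 p [ 0.4889 -0.1525  0.1493] jaw deg 6.2 tilt 0.0 F [-0.3 -0.1 -1.9] gap 0.18 j [-0.35  0.05  2.06 -0.    1.04 -0.46]
```

```bash
python3 -m creep '[[-0.11,-0.012,0,0,5],[-0.11,-0.012,0,0,5],[-0.11,-0.012,0,0,5],[-0.11,-0.012,0,0,5],[-0.11,-0.012,0,0,5],[-0.11,-0.012,0,0,5],[0,0,0,0,5]]'
python3 - <<'E'
from h import *
from workcell import camera
import cv2
s=st();c=camera("scene")
B=cv2.resize(c[255:335,265:365],None,fx=7,fy=7,interpolation=cv2.INTER_CUBIC)
cv2.imwrite("pics/g7.png",B[:,:,::-1])
E
```

```text
t: 9.68
position: [0.4716, -0.1544, 0.1492]
tool_rot: [0.668, 0.744, -0.0, -0.001]
force: [0.4, -0.3, -0.3]
finger_gap: 0.178
t 9.68 p [ 0.4716 -0.1544  0.1492] jaw deg 6.2 tilt 0.08 F [ 0.4 -0.3 -0.3] gap 0.178 j [-0.37  0.02  2.09 -0.    1.04 -0.47]
```

View pics/g7.png

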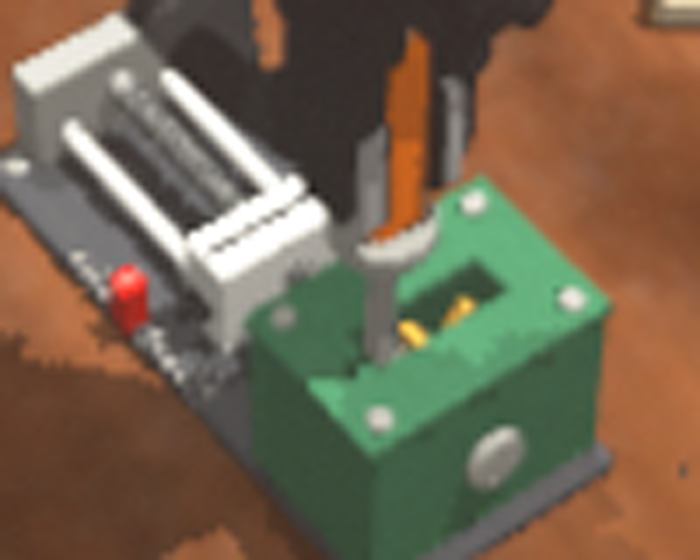

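```bash
python3 -m creep '[[0,0,0.35,0,5],[0,0,0.3,0,5],[0.38,0.04,0,0,5],[0.38,0.04,0,0,5],[0,0,0,0,5],[0,0,-0.3,0,5],[0,0,-0.35,0,5],[0,0,0,0,5]]'; python3 -c "
from h import *
st()"
```

```text
t: 10.72
position: [0.4902, -0.152, 0.1477]
tool_rot: [0.668, 0.744, -0.001, -0.001]
force: [0.1, -0.2, -2.0]
finger_gap: 0.18
t 10.72 p [ 0.4902 -0.152   0.1477] jaw deg 6.2 tilt 0.16 F [ 0.1 -0.2 -2. ] gap 0.18 j [-0.35  0.05  2.05 -0.    1.04 -0.46]
```

```bash
python3 -m creep '[[-0.12,-0.013,0,0,5],[-0.12,-0.013,0,0,5],[-0.12,-0.013,0,0,5],[-0.12,-0.013,0,0,5],[-0.13,-0.013,0,0,5],[-0.13,-0.013,0,0,5],[0,0,0,0,5]]'; python3 -c "
from h import *
st()"
python3 -m creep '[[0,0,0.35,0,5],[0,0,0.3,0,5],[0.37,0.04,0,0,5],[0.37,0.04,0,0,5],[0,0,0,0,5]]'
python3 - <<'E'
from h import *
from workcell import camera
import cv2
s=st();c=camera("scene")
cv2.imwrite("pics/s8.png",c[:,:,::-1])
B=cv2.resize(c[255:335,265:365],None,fx=7,fy=7,interpolation=cv2.INTER_CUBIC)
cv2.imwrite("pics/g8.png",B[:,:,::-1])
E
```

```text
t: 11.6
position: [0.472, -0.1543, 0.1492]
tool_rot: [0.668, 0.744, -0.001, -0.001]
force: [0.3, 0.2, 0.9]
finger_gap: 0.178
t 11.6 p [ 0.472  -0.1543  0.1492] jaw deg 6.2 tilt 0.09 F [0.3 0.2 0.9] gap 0.178 j [-0.37  0.02  2.09 -0.    1.04 -0.47]
t: 12.22
position: [0.4922, -0.1521, 0.1654]
tool_rot: [0.668, 0.744, -0.0, -0.0]
force: [0.7, 0.3, -1.6]
finger_gap: 0.179
t 12.22 p [ 0.4922 -0.1521  0.1654] jaw deg 6.2 tilt 0.01 F [ 0.7  0.3 -1.6] gap 0.179 j [-0.35  0.04  2.03  0.    1.07 -0.46]
```

View pics/g8.png

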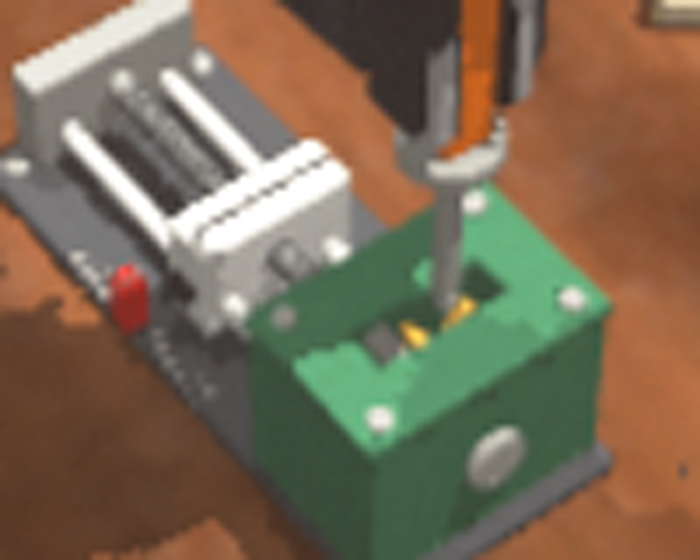

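Run:
```python
from h import *
import cv2
b=crop(265,255,7);q=[.4875,-.1525,1.675]
c,s=np.cos(q[2]),np.sin(q[2])
def loc(p): d=p[:2]-q[:2]; return (np.array([c*d[0]+s*d[1],-s*d[0]+c*d[1]])*1000).round(1)
for uv in((175,222),(205,243),(315,142),(350,165)): print("jaw",loc(unp("scene",b(*uv),.041)))
print("clip",loc(unp("scene",b(127,270),.024)),"ptr",loc(unp("scene",b(180,292),.022)))
im=cv2.imread("pics/s8.png")
cv2.imwrite("pics/g9.png",cv2.resize(im[280:312,275:310],None,fx=18,fy=18,interpolation=cv2.INTER_CUBIC))
```

```text
jaw [80.3 23.8]
jaw [69.5 21.6]
jaw [ 80.3 -23.3]
jaw [ 67.9 -26. ]
clip [86.2 36.3] ptr [72.6 28.3]
```

View pics/g9.png

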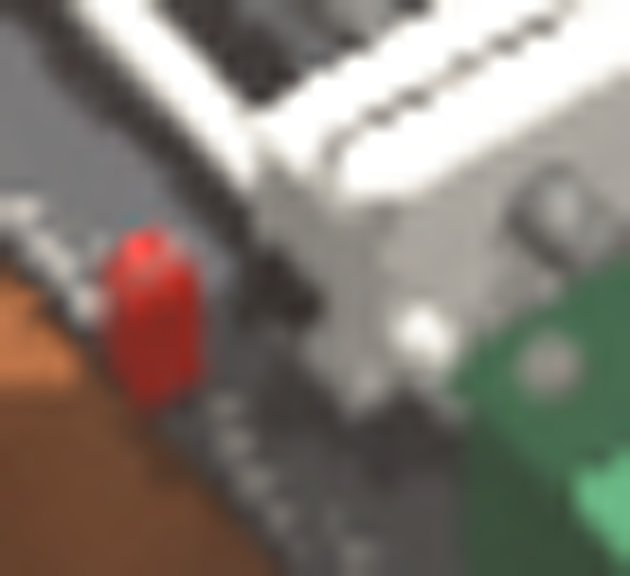

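Run:
```python
from h import *
import cv2
q=[.4875,-.1525,1.675];b=crop(275,280,18)
c,s=np.cos(q[2]),np.sin(q[2])
def loc(p): d=p[:2]-q[:2]; return (np.array([c*d[0]+s*d[1],-s*d[0]+c*d[1]])*1000).round(1)
for uv in((250,285),(285,290),(310,310)): print("ptr",loc(unp("scene",b(*uv),.022)))
print("clip",loc(unp("scene",b(148,250),.024)))
for n,z in(("scene",0),):
  for x in(68,70,72,74,76,78):
    L=[(x/1e3-.009,.025,.041),(x/1e3+.009,.025,.041),(x/1e3,.030,.022)]
    print(x,((proj("scene",place(q,L))-[275,280]+.5)*18-.5).round(0).tolist())
print(((proj("scene",place(q,[(.0837,.0365,.024)]))-[275,280]+.5)*18-.5))
```

```text
ptr [76.6 29.8]
ptr [73.8 27.3]
ptr [70.  26.7]
clip [85.6 36.6]
68 [[380.0, 254.0], [279.0, 147.0], [296.0, 337.0]]
70 [[369.0, 242.0], [268.0, 135.0], [285.0, 325.0]]
72 [[357.0, 230.0], [257.0, 123.0], [274.0, 313.0]]
74 [[346.0, 218.0], [246.0, 111.0], [263.0, 301.0]]
76 [[335.0, 206.0], [236.0, 99.0], [252.0, 289.0]]
78 [[324.0, 194.0], [225.0, 88.0], [241.0, 278.0]]
[[158.98999288 261.06716436]]
```

Run:
```python
from h import *
from workcell import camera
import cv2
c=camera("top")
cv2.imwrite("pics/t9.png",c[:,:,::-1])
B=cv2.resize(c[250:315,285:395],None,fx=7,fy=7,interpolation=cv2.INTER_CUBIC)
cv2.imwrite("pics/g10.png",B[:,:,::-1])
```

```text
(no output)
```

View pics/g10.png

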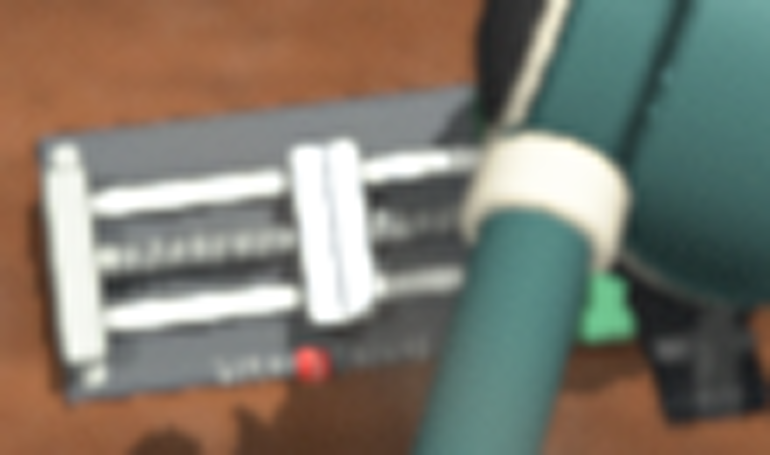

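```bash
python3 -m creep '[[-0.05,0,-0.3,0,5],[0,0,-0.36,0,5],[0,0,0,0,5],[-0.12,-0.013,-0.05,0,5],[-0.12,-0.013,-0.05,0,5],[-0.12,-0.013,0,0,5],[-0.12,-0.013,0,0,5],[-0.12,-0.013,0,0,5],[-0.12,-0.013,0,0,5],[-0.04,0,0,0,5],[0,0,0,0,5]]'
python3 - <<'E'
from h import *
st()
from workcell import camera
import cv2
c=camera("scene");t=camera("top")
B=cv2.resize(c[275:320,270:330],None,fx=10,fy=10,interpolation=cv2.INTER_CUBIC)
cv2.imwrite("pics/g11.png",B[:,:,::-1])
B=cv2.resize(t[250:315,285:395],None,fx=7,fy=7,interpolation=cv2.INTER_CUBIC)
cv2.imwrite("pics/g12.png",B[:,:,::-1])
E
```

```text
t: 13.7
position: [0.4706, -0.1543, 0.1463]
tool_rot: [0.668, 0.744, -0.0, -0.0]
force: [1.3, -0.8, -0.0]
finger_gap: 0.18
t 13.7 p [ 0.4706 -0.1543  0.1463] jaw deg 6.2 tilt 0.07 F [ 1.3 -0.8 -0. ] gap 0.18 j [-0.37  0.02  2.09 -0.    1.03 -0.47]
```

View pics/g11.png

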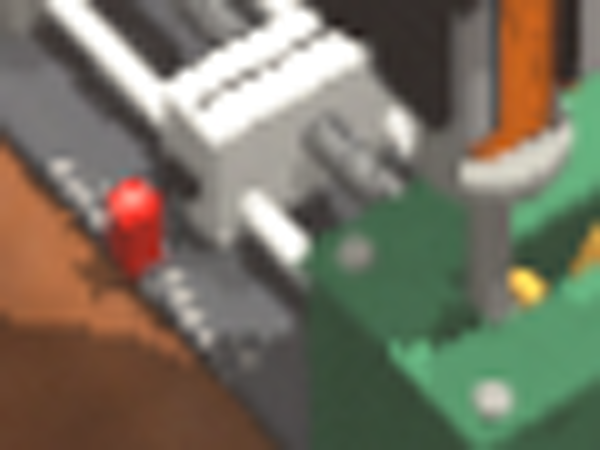

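View pics/g12.png

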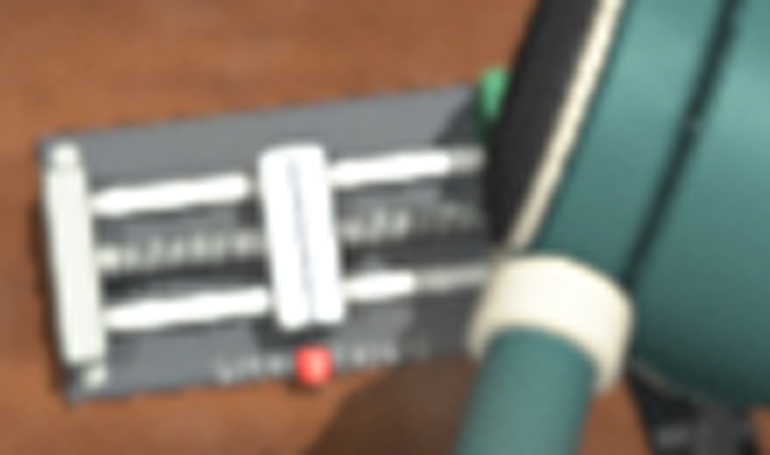

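```bash
python3 - <<'E'
from h import *
q=[.4877,-.1515,1.675]
c,s=np.cos(q[2]),np.sin(q[2])
def loc(p): d=p[:2]-q[:2]; return (np.array([c*d[0]+s*d[1],-s*d[0]+c*d[1]])*1000).round(1)
a=crop(285,250,7);b=crop(270,275,10)
for uv in((260,155),(323,147),(343,320),(282,328)): print("jaw",loc(unp("top",a(*uv),.041)))
print("clip",loc(unp("top",a(313,363),.024)))
for uv in((215,145),(165,88),(367,55)): print("jawS",loc(unp("scene",b(*uv),.041)))
print("clipS",loc(unp("scene",b(135,195),.024)),"ptr",loc(unp("scene",b(178,183),.022)))
E
python3 - <<'E'
import cv2,numpy as np
from workcell import camera
c=camera("scene")
B=cv2.resize(c[285:305,278:300],None,fx=28,fy=28,interpolation=cv2.INTER_CUBIC)
B=np.clip(B.astype(float)*1.8,0,255).astype(np.uint8)
cv2.imwrite("pics/g13.png",B[:,:,::-1])
E
```

```text
jaw [ 92.4 -24.7]
jaw [ 73.9 -24.7]
jaw [74.5 25.5]
jaw [92.3 25.6]
clip [84.1 36.8]
jawS [72.2 25.7]
jawS [89.2 25.3]
jawS [ 72.7 -10.1]
clipS [83.  37.3] ptr [81.9 28.2]
```

View pics/g13.png

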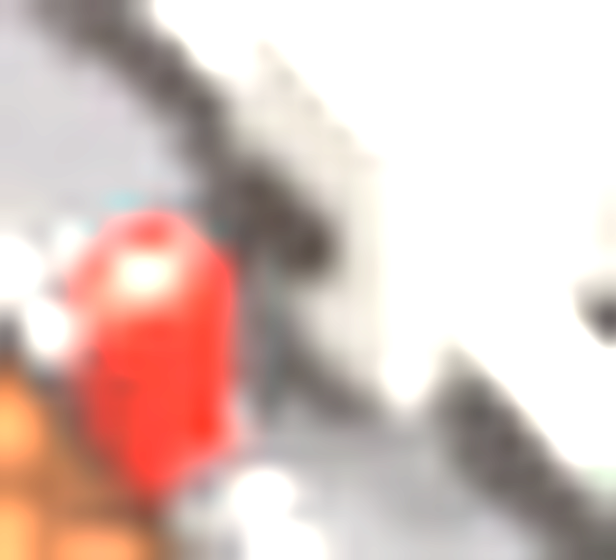

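```bash
python3 -m creep '[[0.06,0.01,0,0,5],[0,0,0.7,0,5],[0,0,1,0,5],[0,0,1,0,5],[0.09,0.9,0,-0.1,5],[0.09,0.9,0,-0.1,5],[0.09,0.9,0,-0.1,5],[0.09,0.9,0,-0.1,5],[0.09,0.9,0,-0.1,5],[0.09,0.9,0,-0.1,5],[0.09,0.9,0,-0.1,5],[0.09,0.9,0,-0.1,5],[0.09,0.9,0,-0.1,5],[0.09,0.9,0,-0.14,5],[0.09,0.9,0,0,5],[0.09,0.9,0,0,5],[0.09,0.9,0,0,5],[0.09,0.9,0,0,5],[0,0,0,0,5]]'
python3 - <<'E'
from h import *
from workcell import camera
import cv2
s=st();print(proj("scene",s["position"]-[0,0,.1]))
c=camera("scene")
B=cv2.resize(c[130:240,200:300],None,fx=5,fy=5,interpolation=cv2.INTER_CUBIC)
cv2.imwrite("pics/g14.png",B[:,:,::-1])
E
```

```text
t: 16.23
position: [0.5041, 0.1621, 0.2148]
tool_rot: [0.732, 0.681, 0.0, 0.0]
force: [-0.1, -0.3, -1.0]
finger_gap: 0.181
t 16.23 p [0.5041 0.1621 0.2148] jaw deg -4.1 tilt 0.01 F [-0.1 -0.3 -1. ] gap 0.181 j [0.26 0.02 1.96 0.   1.17 0.34]
[[253.71369849 180.15708412]]
```

View pics/g14.png

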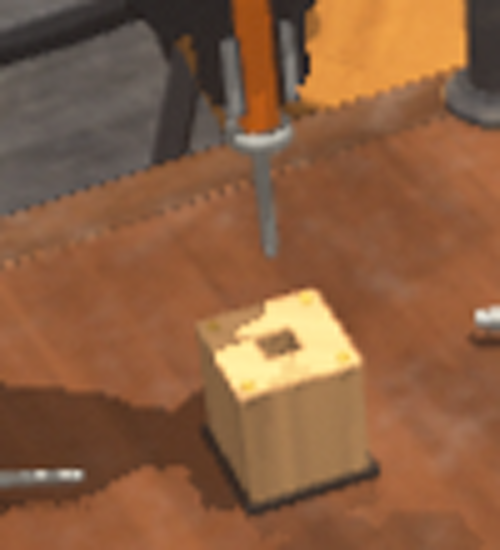

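Run:
```python
from workcell import camera
import cv2
cv2.imwrite("pics/s15.png",camera("scene")[:,:,::-1])
```

```text
(no output)
```

View pics/s15.png

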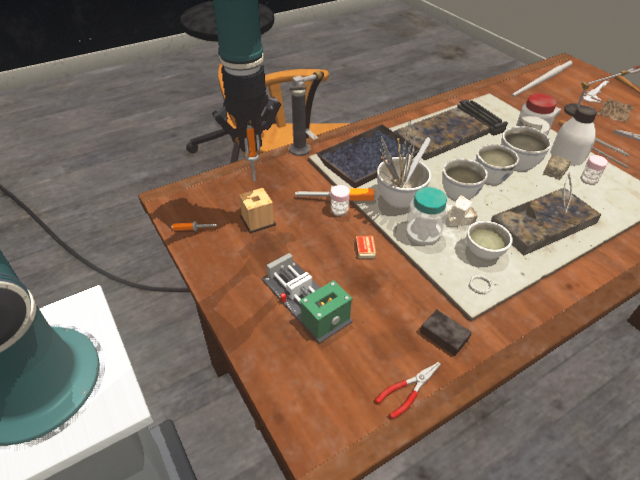

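```bash
python3 -m creep '[[0,0,-0.8,0,5],[0,0,-0.8,0,5],[0,0,-0.8,0,5],[0,0,-0.8,0,5],[0,0,-0.7,0,5],[0,0,-0.4,0,5],[0,0,0,0,5]]'
python3 - <<'E'
from h import *
from workcell import camera
import cv2
s=st()
c=camera("scene")
B=cv2.resize(c[130:240,200:300],None,fx=5,fy=5,interpolation=cv2.INTER_CUBIC)
cv2.imwrite("pics/g16.png",B[:,:,::-1])
E
```

```text
t: 17.2
position: [0.5043, 0.1608, 0.1067]
tool_rot: [0.733, 0.68, -0.0, 0.0]
force: [-0.5, 0.3, -1.3]
finger_gap: 0.178
t 17.2 p [0.5043 0.1608 0.1067] jaw deg -4.2 tilt 0.0 F [-0.5  0.3 -1.3] gap 0.178 j [ 0.26  0.13  2.05 -0.    0.96  0.34]
```

View pics/g16.png

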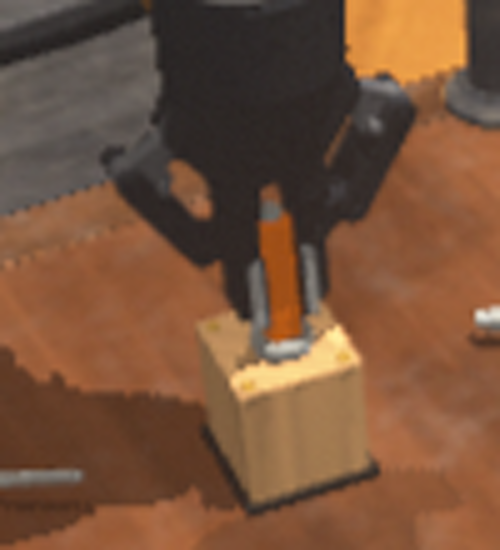

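```bash
python3 -m creep '[[0,0.04,-0.03,0,5],[0,0,0,0,5],[0,0,0,0,22],[0,0,0,0,30],[0,0,0,0,34],[0,0,0,0,34]]'; python3 -c "
from h import *
st()"
python3 -m creep '[[0,0,0.3,0,34],[0,0,0.8,0,34],[0,0,1,0,34],[0,0,1,0,34],[0,0,1,0,34],[0,0,1,0,34],[-0.2,0.6,0.6,0,34],[-0.4,1,0,0,34],[-0.4,1,0,0,34],[-0.4,1,0,0,34],[-0.4,1,0,0,34],[-0.4,1,0,0,34],[-0.4,1,0,0,34],[0,0,0,0,34]]'
python3 - <<'E'
from h import *
from workcell import camera
import cv2
s=st()
c=camera("scene");t=camera("top")
cv2.imwrite("pics/s17.png",c[:,:,::-1]);cv2.imwrite("pics/t17.png",t[:,:,::-1])
f=lambda im,x,y,w,h,k:cv2.resize(im[y:y+h,x:x+w],None,fx=k,fy=k,interpolation=cv2.INTER_CUBIC)[:,:,::-1]
cv2.imwrite("pics/g17.png",f(c,200,140,160,100,5))
cv2.imwrite("pics/g18.png",f(t,285,250,110,65,7))
cv2.imwrite("pics/g19.png",f(c,265,255,100,80,7))
E
```

```text
t: 18.0
position: [0.5042, 0.1621, 0.1059]
tool_rot: [0.733, 0.681, 0.0, 0.0]
force: [-0.4, -0.6, -0.1]
finger_gap: 0.395
t 18.0 p [0.5042 0.1621 0.1059] jaw deg -4.2 tilt 0.01 F [-0.4 -0.6 -0.1] gap 0.395 j [0.26 0.13 2.05 0.   0.96 0.34]
t: 19.75
position: [0.4378, 0.329, 0.2481]
tool_rot: [0.732, 0.682, -0.0, -0.0]
force: [0.5, 0.3, 0.7]
finger_gap: 0.398
t 19.75 p [0.4378 0.329  0.2481] jaw deg -4.1 tilt 0.05 F [0.5 0.3 0.7] gap 0.398 j [0.6  0.03 1.88 0.   1.23 0.67]
```

View pics/g17.png

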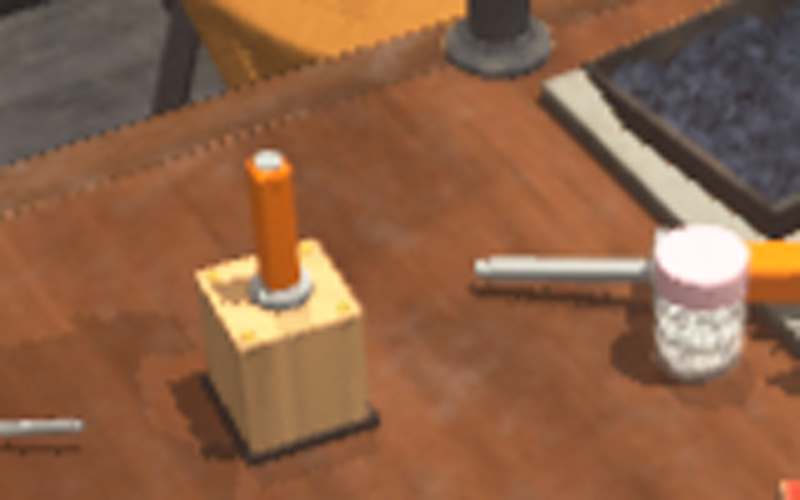

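View pics/g18.png

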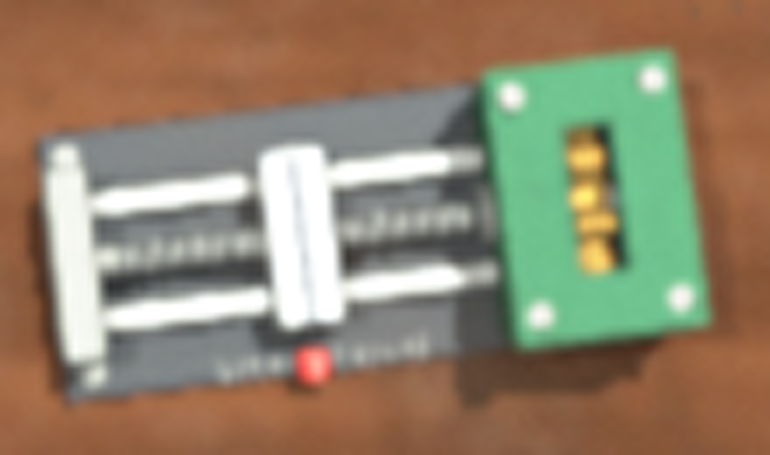

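View pics/g19.png

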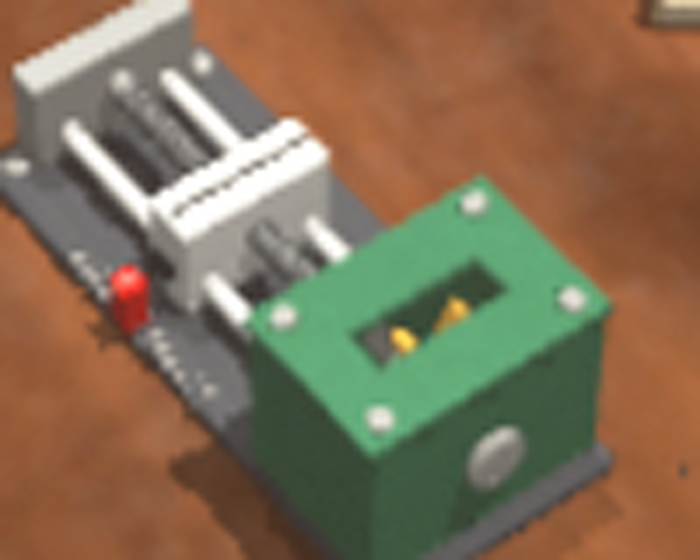

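View pics/t17.png

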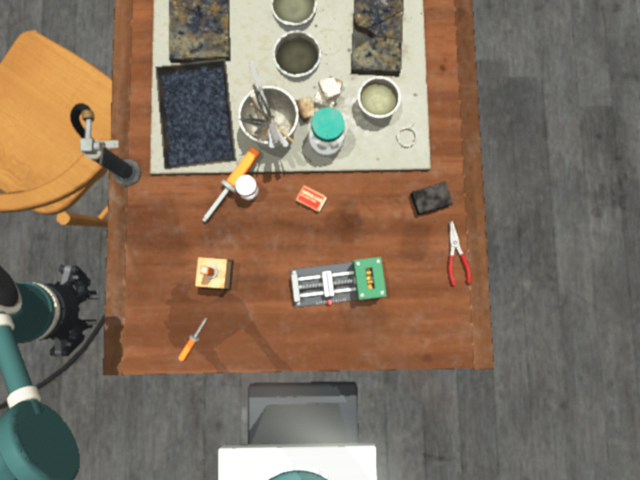

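Run:
```python
from h import *
q=[.4877,-.1515,1.675];c,s=np.cos(q[2]),np.sin(q[2])
def loc(p): d=p[:2]-q[:2]; return (np.array([c*d[0]+s*d[1],-s*d[0]+c*d[1]])*1000).round(1)
a=crop(265,255,7)
print("scene jaw",[loc(unp("scene",a(*u),.041)) for u in((150,204),(183,238),(330,157),(297,120))],"clip",loc(unp("scene",a(128,273),.024)))
print("tubs shift",unp("top",(246.5,187),.062)-unp("top",(244,187.5),.062))
from workcell import ticket
ticket.finish_job()
```

```text
scene jaw [array([88.6, 25.9]), array([73.5, 25.6]), array([ 72.5, -23.1]), array([ 88.8, -23.9])] clip [84.2 36.9]
tubs shift [ 0.00094407 -0.00507886  0.        ]
the job is handed in; nothing more can be done
```

I handed the job in after three strokes on the star wheel. The last checks put the pointer in line with the red clip and the bar upright in its stand. However, I knocked over two bars that were not part of the job.

- **Pointer:** I took it to be at the jaw's middle, which moved about 23 mm. The last pictures put it about 1 mm short of the clip from the top camera and about 3 mm short from the scene camera. The dark pointer mark itself read about 1 mm short. All are inside the 4 mm limit, but the scene reading leaves little margin.
- **Bar:** After release it stands upright with its collar on the stand's top, and its button is within 1 pixel of where it was at the start. The arm was backed off clear, and I finished at about 20 s of the 51 s.
- **Things disturbed:** The small and large orange look-alike bars, which stood loose near the stand, were knocked over. The open finger linkage most likely did it, though I did not see when the large one fell. Both lie on the bench. The large one fell against the tubs and shifted them about 5 mm, within their 20 mm limit. I saw no movement of the matchbox, charcoal block or pliers.

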